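# Put the bottom-bracket socket away and shut the parts case

### The job

Put the stepped steel socket away in the open well of the grey parts case, let go of it, and then slide the case's hatch shut along its rails until it meets the rubber seal at the frame. Press it home there with a steady push of about ten newtons for a moment, never slamming it or crushing the seal, and leave it shut, resting against the seal. Leave the other things where they are.

Things in the scene. Friction and masses are not known exactly. Their poses are not given: they have to be found in the camera images.
- case: Fixed grey steel parts case, 180 (x) x 400 (y) x 103 mm high; position and yaw vary. Origin: centre of its underside (on the bench), z up; its +y is the hatch's closing direction. A closed deck 90 mm high spans y -200 to 10 mm, the open well comes next, the frame at the +y end. Dark rails along both long sides: lips at |x| 66 to 90 mm, tops at 103 mm, hold the hatch down with 3 mm of play.
- well (a point): Centre of the flat floor of the case's open well, 40 mm above the bench, at case x 0, y 67.5 mm; axes as the case's. The well measures 120 mm (x) by 115 mm (y) and is 50 mm deep below the deck.
- hatch: Sliding door of the case: bare aluminium plate 150 (x) x 170 (y) x 6 mm lying on the deck under the rail lips, about 0.5 kg (varies). Origin: centre of its underside; axes as the case's. Starts open, origin at case y -105 to -75 mm. Slides along case y with 2.5 mm side play and 1 to 5 N of drag; stays where left, but a seal pressed harder than the drag pushes it back until they balance.
- hatch_grip (a point): Point in the upright dark rib handle in the middle of the hatch's top: rib 70 mm along x, 12 mm thick along y, top 46 mm above the plate's underside; the point lies 34 mm above that underside, over the hatch's origin. Turns with the hatch.
- frame: Dark steel cross bar at the case's +y end, 140 mm wide, top 16 mm above the deck. Origin: middle of its -y face at deck height, case y 170 mm. It carries a black rubber seal strip, 130 mm wide, that faces the hatch and stands out 8 to 38 mm from the -y face: how far differs every time and is not measured. So the hatch's front edge meets it with the hatch's origin at case y 47 to 77 mm.
- seal_zone (a point): Middle of the zone where the seal's face may be (fixed to the case, NOT the seal itself): case y 147 mm, 4 mm above the deck. The seal yields 1 mm for every 4 N and also resists speed, about 1.5 N per 10 mm/s, so meet it at 20 mm/s or less. The push of the hatch on the seal should hold above 3 N for 0.3 s or more, and must never exceed 20 N.
- socket: The tool to put away: loose stepped bright steel socket standing on the bench, a flange 44 mm in diameter and 12 mm high with a round neck 26 mm in diameter above it, 40 mm high in all, 0.18 kg. Origin: centre of the flange's underside, z up the neck. It stands left or right of the case.
- socket_mid (a point): Centre of the socket, 20 mm above its underside on its axis.
- drift: Bystander: plain bright steel cylinder, 30 mm in diameter, 65 mm high, standing on the bench on the other side of the case. Origin: centre of its underside.
- bearing: Bystander: dark steel ring, 36 mm outside, 10 mm high, lying on the well's floor in the corner nearest the robot and the deck (case x about -38, y 35 mm). Origin: centre of its underside. May stay where it is; nudging it a little is harmless.
- screwdriver: Bystander: screwdriver lying on the bench at the right. Origin on its underside.
- wrench: Bystander: wrench lying on the bench at the left. Origin on its underside.
- lube: Bystander: small bottle, 44 mm in diameter, 130 mm high, standing at the far left of the case. Origin: centre of its underside.
- grease: Bystander: jar, 72 mm in diameter, 70 mm high, standing at the far right of the case. Origin: centre of its underside.
- cup: Bystander: steel cup, 76 mm in diameter, 85 mm high, standing right of the jar. Origin: centre of its underside.
Things that resemble listed ones, but are neither listed nor needed, are in the scene too. Leave any green or pink look-alike of the socket alone.

How it is judged:
On the way, in this order (a step that is already met when the one before it is completed fails the run):
1. the socket lies or stands in the well of the case, let go and at rest (x of socket_mid in the frame of case between -0.06 and 0.06 m and y of socket_mid in the frame of case between 0.01 and 0.125 m and z of socket_mid in the frame of case below 0.075 m and linear speed of socket below 0.02 m/s and contact force between the fingers and socket below 0.2 N), for 0.2 s.
2. the hatch is pressed against the frame's seal with more than 3 N for 0.3 s (contact force between hatch and frame above 3 N), for 0.3 s.
At the end, for the whole second after the job is handed in: The socket is at rest inside the well (its centre within the well's outline and less than 75 mm above the bench), and the hatch lies in its rails, shut (origin past case y 40 mm), at rest and still touching the seal (contact force above 0.2 N) (x of socket_mid in the frame of case between -0.06 and 0.06 m and y of socket_mid in the frame of case between 0.01 and 0.125 m and z of socket_mid in the frame of case below 0.075 m and linear speed of socket below 0.02 m/s and contact force between hatch and frame above 0.2 N and linear speed of hatch below 0.01 m/s and y of hatch in the frame of case above 0.04 m and z of hatch in the frame of case between 0.085 and 0.096 m).
It fails at once if the hatch is driven against the seal or frame with more than 20 N (contact force between hatch and frame above 20 N).
It fails at once if a bystander on the bench is moved by more than 30 mm (distance of any of drift, screwdriver, wrench, lube, grease, cup from where it was at the start of the episode above 0.03 m).
It fails at once if the bearing ring is taken out of the well (z of bearing in the frame of case above 0.08 m).
It also fails if it takes over 64 s, if anything falls off the work surface, if the arm or the gripper's body presses on something with over 40 N, if the wrist force passes 120 N, or if a joint passes its speed limit or range.

### The arm

A 6-joint arm with a two-finger parallel gripper is mounted at the origin on the work surface. World frame = base frame: x ahead of the robot, y to its left, z up, the work surface at z = 0. Lengths are in m, angles in rad, forces in N, time in s.
With the tool pointing down it reaches from about 0.325 to 0.775 m from the base axis. Payload 5.5 kg.
Tool frame: the origin (TCP) lies between the finger pads; the fingertips stand 8 mm ahead of it and the grasp point (between the pads) lies 11 mm behind it (tcp_to_tips is the distance from the TCP to the fingertips, in m); z points along the fingers, y is the line along which they close (so a half turn about z gives the same grasp; the last joint's range is limited). The gripper opens to 88 mm and grips with 3 to 60 N. Pads are 20 mm wide; open, the fingers measure 115 mm over their backs; the gripper's body (75 mm by 178 mm) begins 61 mm behind the grasp point.
Start: joints at [-1.201, 0.091, 1.231, -0, 1.82, -0.057], TCP at [0.248, -0.546, 0.231] pointing down, gripper open.
Joint ranges: [-2.87, 2.87], [-0.86, 2.18], [0.17, 2.46], [-1.51, 4.65], [0.06, 2.69], [-2.65, 2.65]. Speed limits (rad/s): [2.57, 2.57, 3.01, 3.14, 3.14, 3.14].

### API

Orientations are given as a unit quaternion [w, x, y, z].
In Python, from bench import * gives the robot as it stands. Calls block until the motion is done:
- move_to(position, orientation): joint-space move of the TCP to a pose.
- move_l(position, speed=0.15, orientation=None): straight line of the TCP; orientation=None keeps the orientation; speed is the mean speed in m/s.
- movej(angles): joint-space move.
- gripper_open() and close(): open the fingers fully, or close them until they stop; the grip force is fixed at half the most.
- hold(seconds).
- inverse_kinematics(position, orientation): joint angles nearest the present ones, or None.
- state(): the state.
- get_image(name): name is "scene" or "side" or "wrist"; returns a dict with "frame" (400x640x3 uint8, blue, green, red), "depth" (400x640 float32, m along the optical axis (not along the pixel's ray), 0 where there is no reading), "camera_matrix" (3x3 intrinsics, pixels), "view" (4x4, takes a point from world to camera coordinates). Camera axes: x right, y up, looking along -z (the intrinsics and any distortion apply to the point x, -y, -z); pixel columns grow to the right and rows downward; lengths in m; the calibration is good to about 2 mm. The wrist camera is an equidistant fisheye: a pixel r from the principal point sees the ray r / f radians off the axis. A picture is of the moment at which its call begins.
A pose or a line that the arm cannot do raises IKError and nothing moves.
- job_done(): hands the job in; it is judged then, once.
The state is a dict: "time": time; "joint_pos": joint angles; "dq": joint speeds; "joint_torque": joint torques, N m; "ee_pos": TCP position; "ee_rot": TCP orientation; "ft_force": force on the tool from outside, world axes, zero at the start; "moment": the same for the moment, N m; "finger_gap": finger opening in m; "finger_force": force on a finger pad.
Only numpy, scipy, OpenCV 4.12 (cv2) and the standard library are available. Lean on these libraries where they do the work, as an engineer would, in place of code of your own. Each camera call takes 0.05 s, during which the arm holds its last target. There are 200 camera calls.

## Working session

There is one attempt and no reset: what is moved stays moved. The work goes in short steps, each a Python script; the robot and the scene stay as the last script left them, time stands still between calls to the robot, and variables do not carry over. Pictures are saved under pics/ and viewed, at most 10 in all, crops included, and the job is handed in when it is done.

```bash
mkdir -p pics; ls; cat > h.py <<'E'
from bench import *
import numpy as np, cv2
def shot(name,fn=None):
    im=get_image(name)
    if fn:
        cv2.imwrite(fn,im["frame"])
    return im
def cloud(im):
    K=np.array(im["camera_matrix"]);d=im["depth"]
    v,u=np.mgrid[:d.shape[0],:d.shape[1]]
    p=np.stack([(u-K[0,2])/K[0,0]*d,-(v-K[1,2])/K[1,1]*d,-d,np.ones_like(d)],-1)
    w=p@np.linalg.inv(np.array(im["view"])).T
    w=w[...,:3]; w[d==0]=np.nan
    return w
E
python3 - <<'E'
from h import *
a=shot("scene","pics/scene.png");b=shot("side","pics/side.png")
np.savez("first.npz",s=cloud(a),sf=a["frame"],d=cloud(b),df=b["frame"])
s=state();print(s)
print(a["view"],b["view"])
E
```

```text
pics
{'time': 0.1, 'joint_pos': array([-1.20069322e+00,  9.17867185e-02,  1.23175482e+00,  1.25581128e-05,
        1.81981207e+00, -5.67007097e-02]), 'dq': array([-3.92462407e-04, -2.71947922e-03, -1.35449770e-03, -3.94450482e-04,
       -9.44066675e-05, -8.46870417e-04]), 'joint_torque': array([ 3.88478904e-03, -4.47857559e+01, -4.07569778e+01,  7.00900541e-02,
        2.83910392e-02, -9.76131150e-05]), 'ee_pos': array([ 0.24828779, -0.54593799,  0.22962407]), 'ee_rot': array([-8.70641503e-04,  9.77315389e-01,  2.11787286e-01, -1.31396099e-04]), 'ft_force': array([0.33497449, 0.44986055, 0.29915854]), 'moment': array([ 0.01082491, -0.02815148,  0.00551512]), 'finger_force': 0.0, 'finger_gap': 0.08794676126574677}
[[-0.68699656  0.72665265 -0.00341242  0.35442491]
 [-0.51515314 -0.48371662  0.70755598  0.23945041]
 [ 0.51249679  0.48784645  0.70664905 -1.66322089]
 [ 0.          0.          0.          1.        ]] [[ 0.96491473 -0.26185412 -0.01928693 -0.5546038 ]
 [ 0.16570384  0.55033257  0.81833752 -0.1948775 ]
 [-0.20367083 -0.79282185  0.57441424 -1.05683456]
 [ 0.          0.          0.          1.        ]]
```

View pics/scene.png

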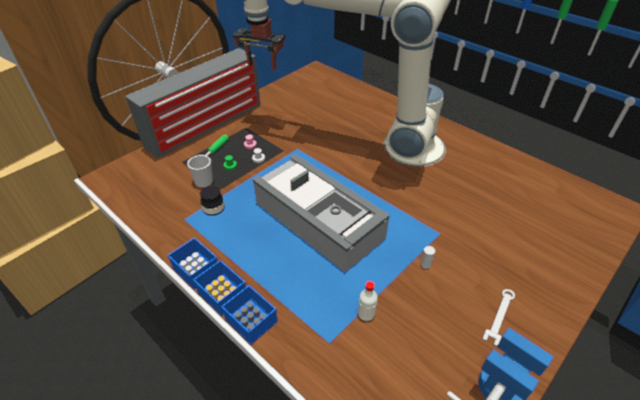

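View pics/side.png

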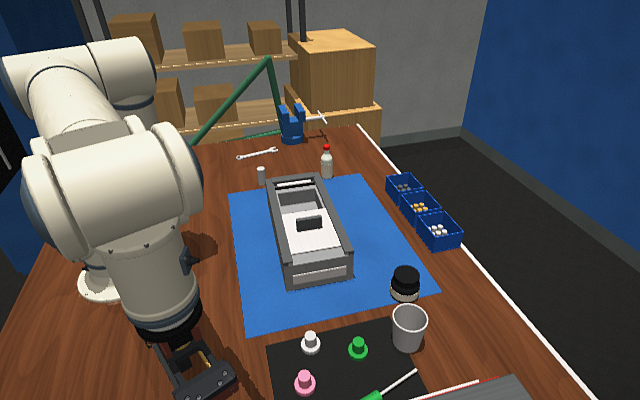

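Candidates for the socket:
- Bright steel: scene (259,155), side (310,342). This matches the description.
- Green look-alike: scene (230,161), side (358,348).
- Pink look-alike: scene (250,141), side (304,382).
- Plain cylinder, the drift: scene (428,257), side (262,175).

I choose the bright steel one. Next I'll check it in a crop and measure it.

```bash
python3 - <<'E'
from h import *
z=np.load("first.npz")
f=z["df"];cv2.imwrite("pics/crop.png",cv2.resize(f[300:400,260:400],None,fx=5,fy=5,interpolation=cv2.INTER_CUBIC))
P=z["d"];S=z["s"]
def axis(P,r0,r1,c0,c1,lo,hi):
    q=P[r0:r1,c0:c1].reshape(-1,3);q=q[(q[:,2]>lo)&(q[:,2]<hi)];return q
for n,C,box in (("side",P,(322,365,292,328)),("scene",S,(143,168,250,268))):
    q=axis(C,*box,0.034,0.06); print(n,"sockettop",len(q),q.mean(0),q.min(0),q.max(0))
    q=axis(C,*box,0.003,0.06); print(q.min(0),q.max(0))
# case
for n,C,box in (("side",P,(165,300,255,365)),("scene",S,(145,280,240,395))):
    q=axis(C,*box,0.097,0.12); 
    q2=axis(C,*box,0.080,0.12)
    for lo,qq in ((97,q),(80,q2)):
        r=cv2.minAreaRect(qq[:,:2].astype(np.float32)*1000); print(n,lo,len(qq),r)
    qh=axis(C,*box,0.128,0.15); print("rib",len(qh),cv2.minAreaRect(qh[:,:2].astype(np.float32)*1000),qh[:,2].max())
    print("z hist",np.histogram(axis(C,*box,0.03,0.15)[:,2],bins=24,range=(.03,.15))[0])
E
```

```text
side sockettop 113 [ 0.44900431 -0.37064893  0.04029115] [ 0.43709417 -0.38218819  0.03425023] [ 0.4613908  -0.35551127  0.04433167]
[ 0.40037247 -0.41934154  0.0030074 ] [ 0.4965592  -0.29774952  0.04433167]
scene sockettop 31 [ 0.45101478 -0.36810799  0.03912369] [ 0.43681746 -0.37992144  0.03539462] [ 0.46344812 -0.35486073  0.04283196]
[ 0.36949403 -0.44929495  0.0030344 ] [ 0.48854466 -0.30995497  0.04283196]
side 97 3196 ((523.110595703125, 0.1747894287109375), (404.27337646484375, 181.02743530273438), 88.09677124023438)
side 80 5025 ((523.1071166992188, 0.1122589111328125), (404.3563537597656, 181.15757751464844), 88.06809997558594)
rib 135 ((519.8662719726562, -80.90935516357422), (15.220126152038574, 69.4564437866211), 86.30094146728516) 0.14085856154745058
z hist [ 121  150  428  179  201  209  181  188  172  163  180  254  856 1712
 1128  798   62   35   38   39   45   75    1    0]
scene 97 2704 ((406.14154052734375, 3.14984130859375), (404.6982421875, 417.8238525390625), 88.11511993408203)
scene 80 5084 ((406.4013671875, 3.289398193359375), (404.7541198730469, 418.48223876953125), 87.94116973876953)
rib 105 ((378.46832275390625, -30.57933807373047), (32.63209533691406, 370.4107971191406), 70.8302230834961) 0.14267481132432203
z hist [ 146  445  387  249  223  196  212  204  206  213  232  534  921 1347
 1552  439   23   36   33   34   44   41    3    0]
```

View pics/crop.png

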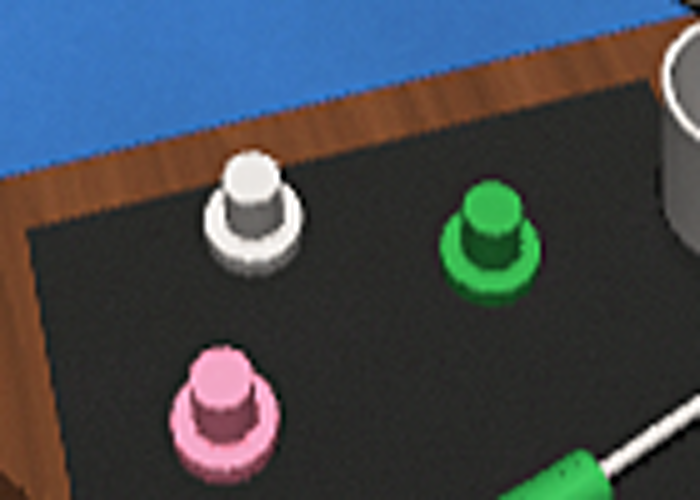

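The crop shows the bright steel stepped socket at about (250,215), side pixel (310,343), with the green and pink ones clearly separate. That confirms the choice. Case centre is about (0.523, 0.000) with yaw about -1.9°. I'll grasp now.

```bash
cat >> h.py <<'E'
YAW=np.radians(-1.92); C0=np.array([.523,0.0])
R2=np.array([[np.cos(YAW),-np.sin(YAW)],[np.sin(YAW),np.cos(YAW)]])
def case(x,y): return C0+R2@np.array([x,y])
def down(phi):  # closing line at world angle phi
    a=(phi-np.pi/2+np.pi/2)%np.pi-np.pi/2
    return np.array([0,np.cos(a/2),np.sin(a/2),0])
def rep(t=""):
    s=state();print(t,"t%.2f"%s["time"],s["ee_pos"].round(4),"F",s["ft_force"].round(2),"gap %.4f ff %.2f"%(s["finger_gap"],s["finger_force"]),flush=True)
E
python3 - <<'E'
from h import *
z=np.load("first.npz");P=z["d"]
def top(r0,r1,c0,c1):
    q=P[r0:r1,c0:c1].reshape(-1,3);q=q[(q[:,2]>.034)&(q[:,2]<.06)];return q[:,:2].mean(0)
pk,gr=top(360,398,290,320),top(332,362,345,372)
s=np.array([.4495,-.3695]);print(pk,gr)
best=max(np.linspace(0,np.pi,36,endpoint=False),key=lambda p:min(np.linalg.norm(s+k*.05*np.array([np.cos(p),np.sin(p)])-o) for k in(-1,1) for o in(pk,gr)))
print(np.degrees(best))
o=down(best)
gripper_open()
move_to([*s,.13],o);rep("above")
a=shot("wrist","pics/wrist.png")
move_l([*s,.024],.08);rep("down")
close();rep("closed")
move_l([*s,.22],.15);rep("lifted")
E
```

```text
[ 0.41586087 -0.45650759] [ 0.54451348 -0.41322731]
14.999999999999998
above t2.21 [ 0.4494 -0.3698  0.1302] F [0.07 0.08 0.82] gap 0.0878 ff 0.00
down t3.73 [ 0.4498 -0.3698  0.0247] F [0.17 0.93 0.68] gap 0.0878 ff 0.00
closed t4.72 [ 0.4494 -0.3695  0.024 ] F [ 0.31  0.09 -0.08] gap 0.0254 ff 30.00
lifted t6.17 [ 0.4492 -0.3692  0.2186] F [ 0.19 -0.52 -2.99] gap 0.0256 ff 30.00
```

View pics/wrist.png

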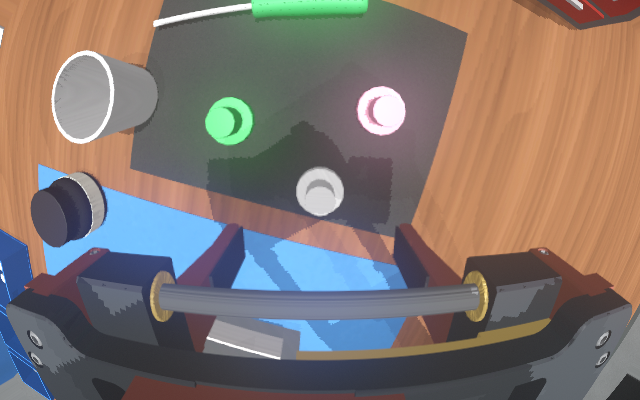

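The wrist picture shows the bright socket centred between the fingers at (320,190), with green at (228,120) and pink at (382,110). The grip is on the neck (25.5 mm) and it lifted. Now I'll place it in the well.

```bash
python3 - <<'E'
from h import *
o=down(np.radians(135)+YAW); p=case(0,.0675)
move_to([*p,.2],o);rep("above well")
move_l([*p,.10],.12);rep()
move_l([*p,.0655],.04);rep("low")
gripper_open();rep("open");hold(.3)
move_l([*p,.2],.15)
# look straight down from above and between well and hatch
q=case(0,-.02)
move_to([*q,.30],down(np.pi/2+YAW));rep()
shot("wrist","pics/w2.png")
a=shot("side","pics/s2.png");np.savez("second.npz",d=cloud(a),df=a["frame"])
f=a["frame"];w=cv2.imread("pics/w2.png")
cv2.imwrite("pics/both.png",np.vstack([cv2.resize(f[150:300,240:380],(420,450))[:300],cv2.resize(w,(480,300))[:,:420]]))
E
```

```text
above well t7.81 [0.5254 0.0667 0.1999] F [-0.08  0.18 -2.17] gap 0.0259 ff 30.00
 t8.79 [0.5258 0.0675 0.1011] F [ 0.82  0.17 -1.36] gap 0.0257 ff 30.00
low t9.80 [0.5255 0.0675 0.0659] F [-0.01 -0.   -1.94] gap 0.0250 ff 30.00
open t10.86 [0.5253 0.0675 0.0655] F [-1.15  0.46 -0.13] gap 0.0880 ff 0.00
 t12.85 [ 0.5222 -0.0198  0.2985] F [ 0.91  0.16 -0.76] gap 0.0878 ff 0.00
```

View pics/w2.png

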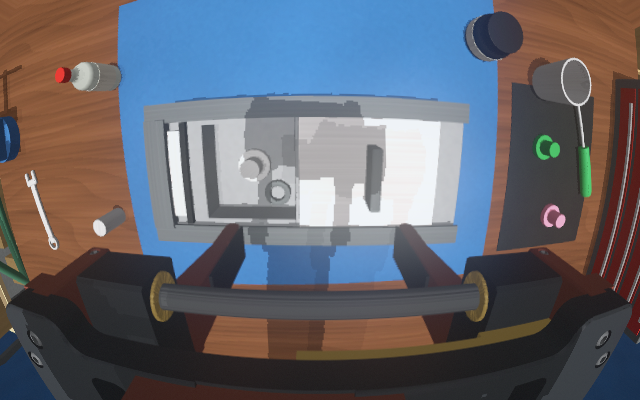

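View pics/both.png

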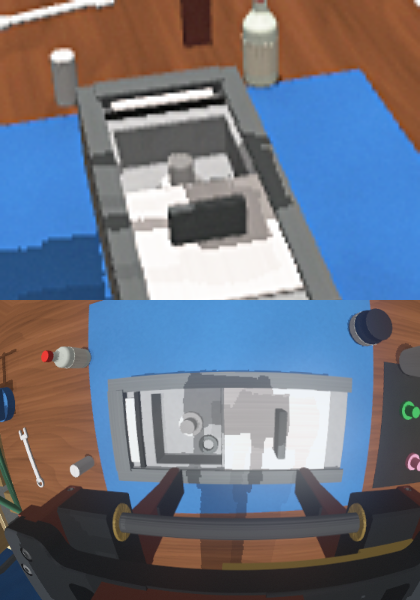

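The socket stands in the well at wrist pixel (255,165), clear of the bearing at (278,192). The rib is at (374,178) and the hatch is free to slide. Next I'll grip the rib and bring the hatch to just short of the earliest contact.

```bash
cat >> h.py <<'E'
def push(n=5):
    u=R2@np.array([0,1.]);v=[]
    for _ in range(n):
        hold(.02);v.append(-state()["ft_force"][:2]@u)
    return np.mean(v)
E
python3 - <<'E'
from h import *
o=down(np.pi/2+YAW)
y0=R2.T@(np.array([.5199,-.0809])-C0);print("rib in case",y0);x0=0;y0=y0[1]
move_to([*case(x0,y0),.19],o)
move_l([*case(x0,y0),.113],.08);rep("straddle");b=push(10);print("bias",b)
close();rep("grip");print(push(10))
for y in (y0+.03,.0,.03,.036,.038):
    move_l([*case(x0,y),.113],.06 if y<.031 else .01);print(y,"now",-state()["ft_force"]);rep();print("push",push(8))
E
```

```text
rib in case [-0.00038778 -0.08095844]
straddle t14.62 [ 0.5207 -0.081   0.1137] F [0.3  0.09 0.93] gap 0.0874 ff 0.00
bias -0.008466847900432872
grip t15.94 [ 0.5203 -0.0809  0.113 ] F [ 0.16  0.72 -0.04] gap 0.0116 ff 30.00
-0.2512517672625456
-0.05095844381639078 now [-0.60042701 -1.25584563  0.05231071]
 t16.76 [ 0.5213 -0.0499  0.113 ] F [ 0.6   1.26 -0.05] gap 0.0117 ff 30.00
push -2.2615804726015147
0.0 now [ 0.21443832 -2.29576625  1.24937185]
 t17.89 [0.523  0.0006 0.113 ] F [-0.21  2.3  -1.25] gap 0.0119 ff 30.00
push -2.003726808130472
0.03 now [-0.38445817 -2.12519363  0.37041806]
 t18.68 [0.524  0.0309 0.113 ] F [ 0.38  2.13 -0.37] gap 0.0117 ff 30.00
push -2.063751430324436
0.036 now [0.08928093 2.33084847 0.10002875]
 t19.56 [0.5242 0.0359 0.113 ] F [-0.09 -2.33 -0.1 ] gap 0.0120 ff 30.00
push 1.913698112561712
0.038 now [-0.4157858   0.60242107 -0.37219044]
 t20.04 [0.5243 0.0382 0.113 ] F [ 0.42 -0.6   0.37] gap 0.0118 ff 30.00
push 0.977263575236075
```

```bash
python3 - <<'E'
from h import *
y=.038;log=[]
while y<.084:
    p=push(3) if log else 1
    if p>9.5: break
    y+=.001 if p<3.6 else .0004
    move_l([*case(0,y),.113],.012 if p<3.6 else .006)
    log.append((round(y,4),round(push(3),1)))
    if state()["time"]>48: break
print(log);rep()
for _ in range(4): print(push(8),end=" ")
rep()
E
```

```text
[(0.039, np.float64(1.2)), (0.04, np.float64(1.4)), (0.041, np.float64(1.0)), (0.042, np.float64(1.3)), (0.043, np.float64(0.9)), (0.044, np.float64(1.4)), (0.045, np.float64(1.2)), (0.046, np.float64(1.2)), (0.047, np.float64(1.5)), (0.048, np.float64(1.2)), (0.049, np.float64(1.4)), (0.05, np.float64(1.0)), (0.051, np.float64(1.4)), (0.052, np.float64(1.6)), (0.053, np.float64(1.3)), (0.054, np.float64(1.1)), (0.055, np.float64(1.3)), (0.056, np.float64(1.4)), (0.057, np.float64(1.4)), (0.058, np.float64(1.4)), (0.059, np.float64(2.8)), (0.06, np.float64(4.8)), (0.0604, np.float64(6.1)), (0.0608, np.float64(6.7)), (0.0612, np.float64(6.7)), (0.0616, np.float64(8.2)), (0.062, np.float64(8.7)), (0.0624, np.float64(9.9)), (0.0628, np.float64(9.9))]
 t30.32 [0.5251 0.0607 0.1132] F [ -1.69 -10.89   1.3 ] gap 0.0117 ff 30.00
10.2915136393272 10.267489842120828 10.495557347789575 10.409762699687482  t30.86 [0.525  0.0606 0.1132] F [-1.56 -9.97  0.96] gap 0.0117 ff 30.00
```

```bash
python3 - <<'E'
from h import *
y=.0632
move_l([*case(0,y),.113],.006);hold(.6);print("press",push(8))
while push(4)>3 and y>.0595:
    y-=.0004;move_l([*case(0,y),.113],.006)
print(y,push(8));rep("eased")
gripper_open();rep("open")
xy=state()["ee_pos"][:2]
move_l([*xy,.25],.1)
q=case(0,-.02);move_to([*q,.30],down(np.pi/2+YAW));rep()
shot("wrist","pics/w3.png")
a=shot("side");P=cloud(a)[165:300,255:365].reshape(-1,3)
P=P[(P[:,2]>.128)&(P[:,2]<.15)];r=cv2.minAreaRect(P[:,:2].astype(np.float32)*1000)
print(r,R2.T@(np.array(r[0])/1000-C0))
E
```

```text
press 10.744399152474863
0.05920000000000003 1.549735700948701
eased t35.21 [0.525  0.0593 0.113 ] F [-0.54 -1.22 -0.19] gap 0.0118 ff 30.00
open t36.43 [0.525  0.0592 0.113 ] F [0.07 0.28 0.7 ] gap 0.0877 ff 0.00
 t38.41 [ 0.5224 -0.0206  0.3   ] F [ 0.05  0.13 -0.54] gap 0.0878 ff 0.00
((524.6842651367188, 58.637447357177734), (18.163728713989258, 68.2556381225586), 85.2214126586914) [-0.00028127  0.05866096]
```

View pics/w3.png

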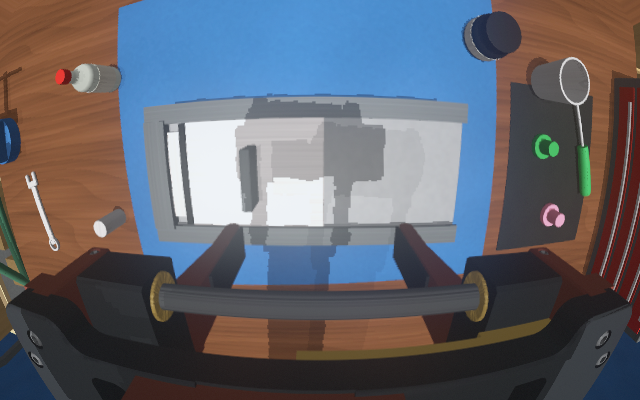

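The hatch is over the well at y of about 59 mm with its front edge at the seal (188,170), and nothing else has moved. To be sure the release didn't drag it off the seal, I'll give it one gentle nudge from behind with closed fingers and then hand in.

```bash
python3 - <<'E'
from h import *
o=down(np.pi/2+YAW)
close()
move_to([*case(0,.026),.19],o)
y=.026;move_l([*case(0,y),.115],.1);rep();b=push(5)
log=[]
while y<.052 and state()["time"]<54:
    y+=.001 if not log or log[-1][1]<2.5 else .0005
    move_l([*case(0,y),.115],.01)
    p=round(push(3)-b,1);log.append((round(y,4),float(p)))
    if p>6: break
print(log);hold(.2);rep()
y0=y
move_l([*case(0,y-.015),.115],.02);rep("back")
move_l([*case(0,y-.015),.2],.15);rep("up")
job_done()
E
```

```text
t41.30 [0.5243 0.0259 0.1159] F [0.49 0.46 0.59] gap 0.0005 ff 0.00
[(0.027, -0.3), (0.028, -0.1), (0.029, 0.2), (0.03, -0.3), (0.031, 0.2), (0.032, 0.2), (0.033, -0.2), (0.034, -0.3), (0.035, -0.2), (0.036, -0.2), (0.037, 0.1), (0.038, 0.2), (0.039, 0.2), (0.04, 0.2), (0.041, -0.1), (0.042, -0.1), (0.043, 0.1), (0.044, 4.6), (0.0445, 5.5), (0.045, 7.3)]
 t47.58 [0.5245 0.0439 0.115 ] F [-1.   -5.48 -0.24] gap 0.0006 ff 3.22
back t48.48 [0.524 0.03  0.115] F [ 0.06 -0.39  0.18] gap 0.0004 ff 0.00
up t49.20 [0.5237 0.03   0.199 ] F [ 0.04 -0.71 -0.65] gap 0.0005 ff 0.00
the job is handed in; nothing more can be done
```

I put the socket in the well and slid the hatch shut, pressing it on the seal with about 9–10 N (estimated from the wrist force). A final light nudge of about 7 N left it resting there, no bystander was touched, and I handed the job in at about 49 s; no verdict came back.

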